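# Shut the glaze applicator bottles and collect them in the tote

### The arm

A 6-joint arm with a two-finger parallel gripper is mounted at the origin on the work surface. World frame = base frame: x ahead of the robot, y to its left, z up, the work surface at z = 0. Lengths are in mm, angles in rad, forces in N, time in s.
With the tool pointing down it reaches from about 275 to 1000 mm from the base axis. Payload 8.4 kg.
Tool frame: the origin (TCP) lies between the finger pads; the fingertips stand r.nose_length ahead of it and the grasp point (between the pads) lies 8 mm behind it (r.nose_length is the distance from the TCP to the fingertips, in mm); y points along the fingers, x is the direction in which the jaws open and shut, and the axes are right-handed (so a half turn about y gives the same grasp; the last joint's range is limited). The gripper opens to 85 mm and grips with 20 to 120 N. Pads are 22 mm wide; open, the fingers measure 114 mm over their backs; the gripper's body (76 mm by 85 mm) begins 54 mm behind the grasp point. The pads swing forward as they close: fully open they stand 13 mm farther back than shut.
Start: joints at [-1.152, 0.353, 1.633, -0, 1.155, -0.002], TCP at [255.306, -570.48, 242.281] pointing down, gripper open.
Joint ranges: [-2.63, 2.63], [-0.92, 2.1], [0.06, 2.66], [-1.3, 4.44], [0, 2.69], [-3.02, 3.02]. Speed limits (rad/s): [2.22, 2.22, 2.79, 3.14, 3.14, 3.14].

### API

Orientations are given as [roll, pitch, yaw] about the fixed x, y, z axes, in that order (R = Rz(yaw) Ry(pitch) Rx(roll)).
In Python, from rig import r, cams, order gives the robot as it stands. The module is installed in compiled form; this text tells all that it offers.
- The arm moves only by the shell command python3 -m crank 'ROWS' [FORCE]. ROWS is JSON, a list of rows, each a list of 7 numbers: the turn, a rotation vector about the tool's x, y, z in degrees, then the shift along the tool's x, y, z in cm, then the opening, from -1 (shut) to 1 (fully open). A call has exactly 10 rows; each row shifts and turns the pose as measured when the row begins, along the tool's axes as they then stand; what a row does not reach is not made up. A row lasts 1/12 s, in which the tool goes at most 41.7 mm and 7.16 degrees, less where a joint would pass 70% of its speed; a pose out of reach is approached as far as the arm can. A call with a gripper value outside its range is refused whole. The fingers move at their own pace and stop on an object; FORCE is the grip in N (left out, the last holds). Time passes only in rows, so rows that do not move let the fingers close, or fill a call up. It gives the time, the measured TCP pose, the force and the opening at its end, in the units of the state.
- r.sense(): the state, without advancing time (a new reading comes with each control period).
- cams.grab_frame(name): name is "scene" or "side" or "wrist"; returns the picture (400x640x3 uint8, blue, green, red); there is no depth.
- cams.camera_info(name): a dict with "intrinsics" (3x3 intrinsics, pixels), "view" (4x4, takes a point from world to camera coordinates); the wrist camera has in their place "hand_eye" (4x4, takes a point from camera to tool coordinates, whose origin is the TCP and whose axes are the tool frame's). Camera axes: x right, y up, looking along -z (the intrinsics and any distortion apply to the point x, -y, -z); pixel columns grow to the right and rows downward; lengths in mm; the calibration is good to about 2 mm. A picture is of the moment at which its call begins: read the wrist's pose just before it. camera_info takes no time and is no camera call.
- order.sign_off(): hands the job in, once; it reports no verdict.
The state is a dict: "clock": time; "qpos": joint angles; "qvel": joint speeds; "joint_efforts": joint torques, N m; "eef_pos": TCP position; "tcp_rot": TCP orientation; "contact_force": force on the tool from outside, world axes, zero at the start; "wrist_torque": the same for the moment, N m; "opening": opening from 0.0 (shut) to 1.0 (fully open).
Only numpy, scipy, OpenCV 4.12 (cv2) and the standard library are available. Lean on these libraries where they do the work, as an engineer would, in place of code of your own. Each camera call takes 0.05 s, during which the arm holds its last target.

### The job

Both glaze applicator bottles in the steel catch tray still have their push-pull caps up. With the bottles standing in the tray, press both caps fully home; then move both bottles into the plywood tote, kept upright all the way and set down gently to stand on its floor. Leave the jar, the hydrometer, the cup and the stirring stick where they are.

Things in the scene. Friction and masses are not known exactly. Their poses are not given: they have to be found in the camera images.
- tray: Fixed shallow steel catch tray, 280 x 170 mm outside, rim 18 mm above its underside, walls and floor 4 mm thick. Origin: centre of its underside, resting on the redwood board (top of the board is 20 mm above the work surface); x along the long side, y along the short side, z up. Both bottles start standing in it, one near each end of the long side.
- tote: Fixed open plywood tote, 280 x 190 mm outside, rim 45 mm above its underside, walls 6 mm, inner floor 6 mm above its underside. Origin: centre of its underside, on the redwood board; x along the long side, y along the short side, z up. Starts empty. Tray and tote may be on either side.
- bottle_tall: Tall white plastic glaze applicator bottle, loose, about 0.17 kg. Round body 44 mm diameter, straight from 0 to 105 mm above its origin, then a 32 mm collar up to 119 mm, on which the grey push-pull cap sits. Origin: centre of its underside, z along its axis.
- bottle_squat: Squat white plastic glaze applicator bottle, loose, about 0.19 kg. Round body 56 mm diameter, straight from 0 to 62 mm above its origin, then a 32 mm collar up to 76 mm, on which the grey push-pull cap sits. Origin: centre of its underside, z along its axis.
- cap_tall (a joint): How far the tall bottle's push-pull cap is up, m: 0 = fully down on the collar (shut), 0.014 = fully up. A stiff detent holds it wherever it is left; it takes about 8 N along the bottle's axis to move it. The cap does not come off.
- cap_squat (a joint): The same for the squat bottle's cap: 0 = fully down (shut), 0.014 = fully up, about 8 N.
- cap_tall_top (a point): Centre of the flat top (32 mm diameter) of the tall bottle's grey cap; the cap is 24 mm high. With the cap fully down this point is 143 mm above the bottle's underside.
- cap_squat_top (a point): Centre of the flat top (32 mm diameter) of the squat bottle's grey cap, 24 mm high. With the cap fully down this point is 100 mm above the bottle's underside.
- jar: Bystander: chalky white bisque lidded jar, 108 mm wide, 128 mm high, at one side. Origin: centre of its underside.
- hydrometer: Bystander: chrome hydrometer in its clear tube with a 68 mm foot, 195 mm high, at the other side. Origin: centre of its underside.
- cup: Bystander: olive ceramic dipping cup, 84 mm wide, 80 mm high, beyond the work. Origin: centre of its underside.
- stick: Bystander: flat oak stirring stick lying beyond the work, 260 x 18 x 7 mm, long along its y. Origin: centre of its underside.
Things that resemble listed ones, but are neither listed nor needed, are in the scene too. What is shaped like the bottle_tall but black is not meant.

How it is judged:
By the outcome, as a careful person would: the job done as asked, in the order asked, and still so for the second after the job is handed in, with the robot touching nothing.
It also fails if it takes over 72 s, if anything falls off the work surface, if the arm or the gripper's body presses on something with over 40 N, if the wrist force passes 120 N, or if a joint passes its speed limit or range.

## Working session

There is one attempt and no reset: what is moved stays moved. The work goes in short steps, Python scripts to look and compute and a shell command to move; the robot and the scene stay as the last step left them, time stands still between calls to the robot, and variables do not carry over. Pictures are saved under pics/ and viewed, and the job is handed in when it is done.

```bash
mkdir -p pics
python3 - <<'E'
from rig import r,cams,order
import cv2,numpy as np
np.set_printoptions(precision=4,suppress=True)
print(r.sense(), r.nose_length)
for n in("scene","side","wrist"):
    i=cams.camera_info(n);print(n,{k:np.array(v) if not isinstance(v,str) else v for k,v in i.items()})
    cv2.imwrite(f"pics/{n}0.png",cams.grab_frame(n))
E
```

```text
{'clock': 0.0, 'qpos': array([-1.1524,  0.3537,  1.6341, -0.    ,  1.1553, -0.0024]), 'qvel': array([-0.0006, -0.0011, -0.0009,  0.0016, -0.0014,  0.0017]), 'joint_efforts': array([  0.0009, -60.5247, -34.2061,   0.    ,   0.0095,  -0.    ]), 'eef_pos': array([ 255.0924, -570.0512,  241.5548]), 'tcp_rot': array([-1.5708,  0.0015, -1.15  ]), 'contact_force': array([ 0.6409, -0.2163,  0.3581]), 'wrist_torque': array([-0.0385, -0.0131,  0.0098]), 'opening': 0.9992132798049544} 11.0
scene {'intrinsics': array([[363.0295,   0.    , 313.8914],
       [  0.    , 363.0295, 194.121 ],
       [  0.    ,   0.    ,   1.    ]]), 'view': array([[   -0.5923,     0.8055,     0.016 ,   269.6233],
       [   -0.6799,    -0.5104,     0.5266,   254.9362],
       [    0.4324,     0.301 ,     0.85  , -1494.8072],
       [    0.    ,     0.    ,     0.    ,     1.    ]])}
side {'intrinsics': array([[439.8131,   0.    , 319.3533],
       [  0.    , 439.8131, 198.9621],
       [  0.    ,   0.    ,   1.    ]]), 'view': array([[   -0.9872,    -0.1594,    -0.0063,   467.5489],
       [    0.075 ,    -0.4984,     0.8637,  -139.2013],
       [   -0.1408,     0.8522,     0.5039, -1539.4234],
       [    0.    ,     0.    ,     0.    ,     1.    ]])}
wrist {'intrinsics': array([[359.9977,   0.    , 317.4095],
       [  0.    , 359.9977, 195.7157],
       [  0.    ,   0.    ,   1.    ]]), 'hand_eye': array([[   1.    ,   -0.0002,   -0.0003,    0.3132],
       [  -0.0002,    0.3147,   -0.9492, -131.9186],
       [   0.0003,    0.9492,    0.3147,   80.1635],
       [   0.    ,    0.    ,    0.    ,    1.    ]])}
```

View pics/scene0.png

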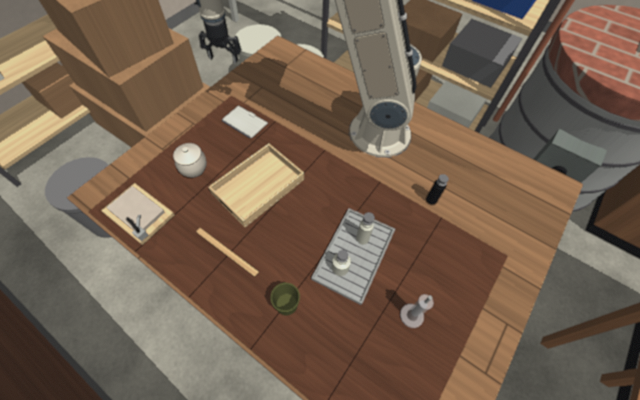

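View pics/side0.png

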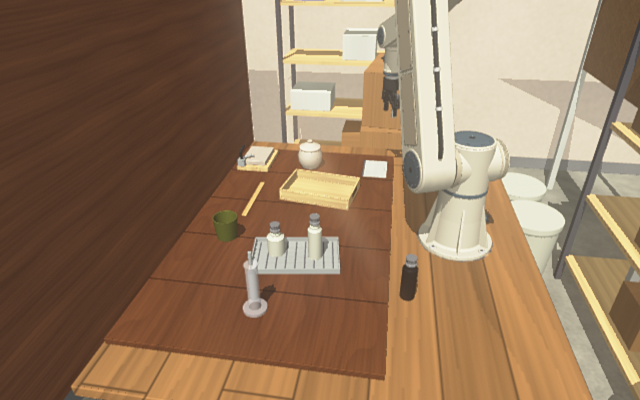

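View pics/wrist0.png

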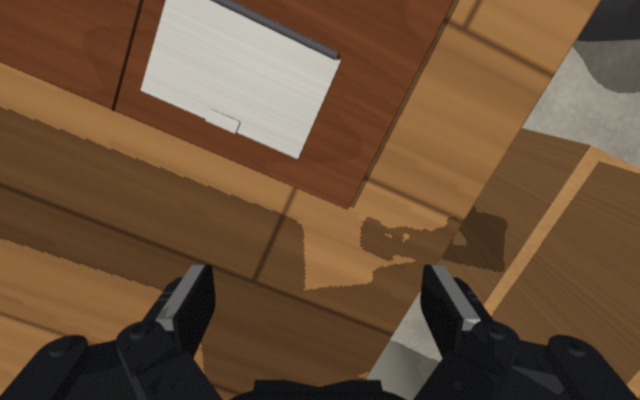

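```bash
cat > h.py <<'E'
from rig import r,cams,order
import cv2,numpy as np
from scipy.spatial.transform import Rotation as Ro
from scipy.optimize import least_squares
np.set_printoptions(precision=3,suppress=True)
def cam(n,st=None):
    i=cams.camera_info(n);K=np.array(i["intrinsics"])
    if n=="wrist":
        T=np.eye(4);T[:3,:3]=Ro.from_euler("xyz",st["tcp_rot"]).as_matrix();T[:3,3]=st["eef_pos"]
        V=np.linalg.inv(T@np.array(i["hand_eye"]))
    else: V=np.array(i["view"])
    return K,V
def proj(KV,P):
    K,V=KV;P=np.atleast_2d(P);c=(V@np.c_[P,np.ones(len(P))].T)[:3]*np.array([[1],[-1],[-1]])
    p=K@c;return (p[:2]/p[2]).T
def back(KV,px,z):
    K,V=KV;d=np.linalg.inv(K)@np.array([*px,1.]);d=d*[1,-1,-1]
    R=V[:3,:3];o=-R.T@V[:3,3];w=R.T@d;return o+w*(z-o[2])/w[2]
def crop(src,dst,x0,y0,x1,y1,s):
    a=cv2.imread(src)[y0:y1,x0:x1];cv2.imwrite(dst,cv2.resize(a,None,fx=s,fy=s,interpolation=cv2.INTER_CUBIC))
E
python3 -c "
from h import *
crop('pics/scene0.png','pics/sc_tray.png',300,200,410,310,5)
crop('pics/scene0.png','pics/sc_tote.png',200,135,320,235,5)
crop('pics/side0.png','pics/si.png',240,160,370,290,4)"
```

```text
(no output)
```

View pics/sc_tray.png

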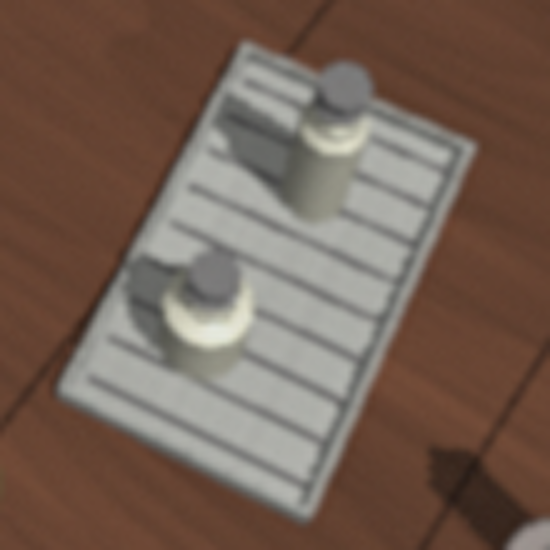

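View pics/sc_tote.png

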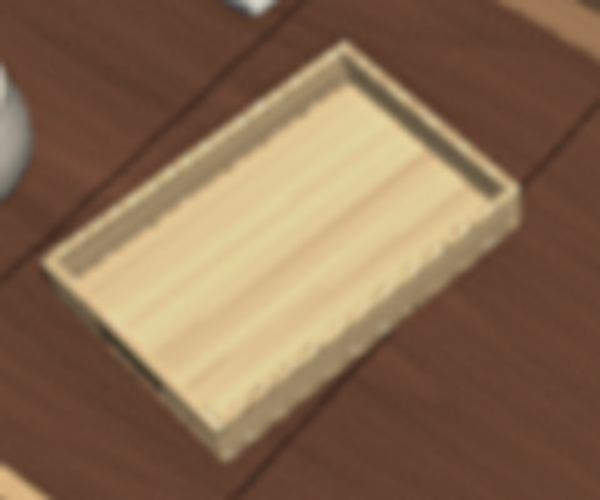

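View pics/si.png

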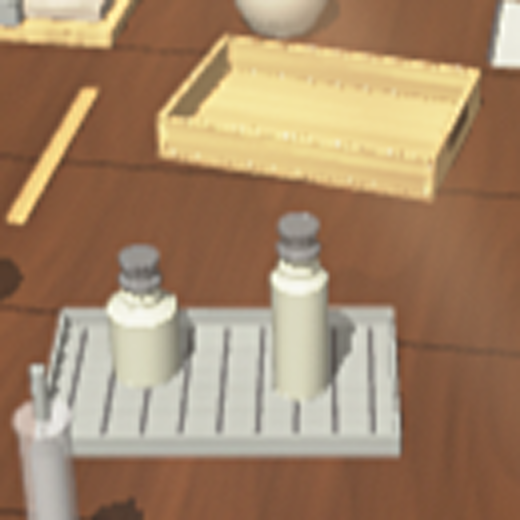

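Run:
```python
from h import *
S=cam("scene");D=cam("side")
t=np.array([back(S,p,38) for p in [(348.6,208.4),(395,229),(361.6,304),(312,278)]]);print("tray",t,t.mean(0))
o=np.array([back(S,p,65) for p in [(269,143.4),(304,172.4),(244.4,222.4),(208.6,187)]]);print("tote",o,o.mean(0))
for q in(t,o):
  print([np.linalg.norm(q[i]-q[(i+1)%4]) for i in range(4)])
print("tall",back(S,(369.6,216),181),back(D,(315,215.5),181))
print("squat",back(S,(343,254.4),138),back(D,(274.5,223.5),138))
# bases
print(back(S,(300+315/5,200+217/5),24), back(D,(240+300/4,160+397/4),24))
d=lambda a:np.degrees(np.arctan2(a[1],a[0]))
print(d(t[3]-t[0]),d(o[3]-o[0]))
print("jar",back(S,(190,148),148),"hyd",back(S,(413,318),25), "cup", back(S,(285,293),100),'black',back(S,(442,178),160),'stick',back(S,(198,230),25),back(S,(256,273),25))
```

```text
tray [[397.503 106.211  38.   ]
 [370.278 275.068  38.   ]
 [648.688 318.709  38.   ]
 [672.89  152.036  38.   ]] [522.34  213.006  38.   ]
tote [[ 356.848 -284.034   65.   ]
 [ 384.009  -97.707   65.   ]
 [ 661.854 -132.924   65.   ]
 [ 633.174 -325.443   65.   ]] [ 508.971 -210.027   65.   ]
[np.float64(171.0374075090169), np.float64(281.80959758742665), np.float64(168.42080936067742), np.float64(279.1741324910396)]
[np.float64(188.2964328466195), np.float64(280.06749248345386), np.float64(194.64253599695382), np.float64(279.4113352941812)]
tall [457.702 204.286 181.   ] [453.023 203.505 181.   ]
squat [589.681 201.836 138.   ] [582.669 201.955 138.   ]
[472.877 214.921  24.   ] [452.51  217.074  24.   ]
9.447554906364779 -8.522610497141788
jar [ 584.26 -436.7   148.  ] hyd [588.408 463.36   25.   ] cup [771.777 128.299 100.   ] black [184.194 316.222 160.   ] stick [ 764.452 -256.706   25.   ] [761.597  -1.829  25.   ]
```

```bash
cat > st.py <<'E'
from h import *
import sys
s=r.sense();p=s["eef_pos"];y=s["tcp_rot"][2]
print("t %.2f"%s["clock"],"tcp",p,"rot deg",np.degrees(s["tcp_rot"]),"F",s["contact_force"],"op %.3f"%s["opening"],"qv",np.abs(s["qvel"]).max().round(3))
if len(sys.argv)>3:
    d=np.array([float(v) for v in sys.argv[1:4]])-p
    print("tool cm x %.2f y %.2f z %.2f"%((np.cos(y)*d[0]+np.sin(y)*d[1])/10,-d[2]/10,(-np.sin(y)*d[0]+np.cos(y)*d[1])/10))
if len(sys.argv)>4: print("turn y deg",-(float(sys.argv[4])-np.degrees(y)))
E
python3 -m crank '[[0,-4.1,0,-0.6,0,3.9,-1],[0,-4.1,0,-0.6,0,3.9,-1],[0,-4.1,0,-0.6,0,3.9,-1],[0,-4.1,0,-0.6,0,3.9,-1],[0,-4.1,0,-0.6,0,3.9,-1],[0,-4.1,0,-0.6,0,3.9,-1],[0,-4.1,0,-0.6,0,3.9,-1],[0,-4.1,0,-0.6,0,3.9,-1],[0,-4.1,0,-0.6,0,3.9,-1],[0,-4.1,0,-0.6,0,3.9,-1]]' 40; python3 st.py 455 204 240 20
```

```text
clock: 0.98
eef_pos: [499.5, -261.3, 238.5]
tcp_rot: [-1.572, 0.002, -0.415]
contact_force: [0.6, -0.2, 0.5]
opening: -0.005
t 0.98 tcp [ 499.523 -261.29   238.544] rot deg [-90.07    0.099 -23.771] F [ 0.594 -0.213  0.495] op -0.005 qv 0.864
tool cm x -22.83 y -0.15 z 40.79
turn y deg -43.77098794456694
```

```bash
python3 -m crank '[[0,-4.3,0,-0.8,0,3.9,-1],[0,-4.3,0,-0.8,0,3.9,-1],[0,-4.3,0,-0.8,0,3.9,-1],[0,-4.3,0,-0.8,0,3.9,-1],[0,-4.3,0,-0.8,0,3.9,-1],[0,-4.3,0,-0.8,0,3.9,-1],[0,-4.3,0,-0.8,0,3.9,-1],[0,-4.3,0,-0.8,0,2.5,-1],[0,0,0,0,0,0,-1],[0,0,0,0,0,0,-1]]'; python3 st.py 455 204 240 20
python3 - <<'E'
from h import *
s=r.sense();cv2.imwrite("pics/w1.png",cams.grab_frame("wrist"));np.save("w1.npy",np.r_[s["eef_pos"],s["tcp_rot"]])
E
```

```text
clock: 1.82
eef_pos: [480.3, 58.3, 237.2]
tcp_rot: [-1.569, 0.001, 0.228]
contact_force: [-0.3, -1.4, -1.1]
opening: 0.002
t 1.82 tcp [480.264  58.314 237.232] rot deg [-89.891   0.051  13.06 ] F [-0.296 -1.405 -1.111] op 0.002 qv 0.046
tool cm x 0.83 y -0.28 z 14.76
turn y deg -6.94004142108186
```

View pics/w1.png

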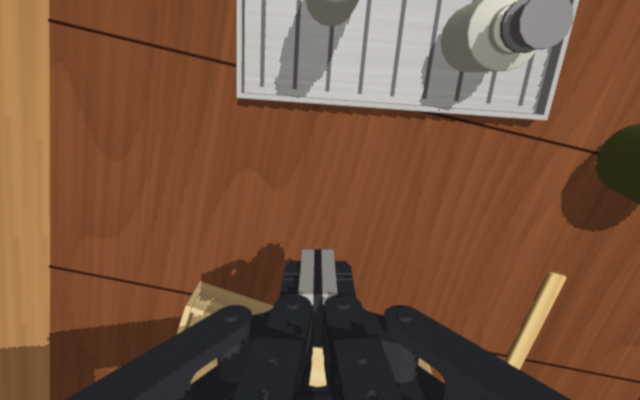

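```bash
python3 -m crank '[[0,0,0,0.5,-0.8,2,-1],[0,0,0,0.5,-0.8,2,-1],[0,0,0,0.5,-0.8,2,-1],[0,0,0,0.5,-0.8,1,-1],[0,0,0,0,0,0,-1],[0,0,0,0,0,0,-1],[0,0,0,0,0,0,-1],[0,0,0,0,0,0,-1],[0,0,0,0,0,0,-1],[0,0,0,0,0,0,-1]]'; python3 st.py 455 204 240 20
python3 - <<'E'
from h import *
s=r.sense();cv2.imwrite("pics/w2.png",cams.grab_frame("wrist"));np.save("w2.npy",np.r_[s["eef_pos"],s["tcp_rot"]])
E
```

```text
clock: 2.7
eef_pos: [486.9, 123.2, 268.4]
tcp_rot: [-1.572, 0.005, 0.211]
contact_force: [0.4, -0.5, -0.7]
opening: -0.008
t 2.70 tcp [486.927 123.19  268.37 ] rot deg [-90.067   0.268  12.091] F [ 0.404 -0.459 -0.714] op -0.008 qv 0.016
tool cm x -1.43 y 2.84 z 8.57
turn y deg -7.9088738069306
```

View pics/w2.png

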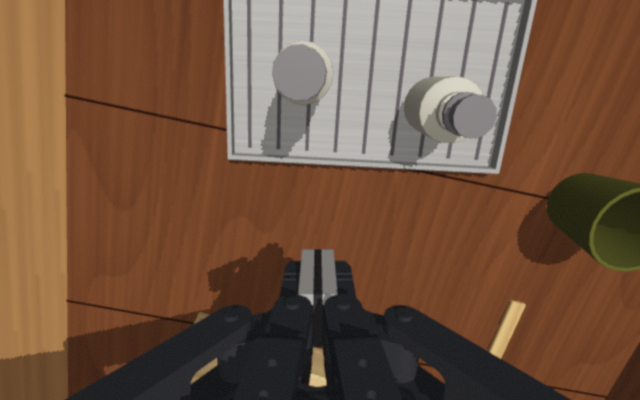

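Run:
```python
from h import *
v=np.load("w2.npy");s=dict(eef_pos=v[:3],tcp_rot=v[3:]);W=cam("wrist",s)
print(back(W,(300,73),181),back(W,(470,115),138))
a=cv2.imread("pics/w2.png");a=a[0:180,210:550]
cv2.imwrite("pics/w2c.png",cv2.resize(a,None,fx=2.3,fy=2.3,interpolation=cv2.INTER_CUBIC))
for P in [(460,205,181),(587,202,138)]:
  th=np.linspace(0,2*np.pi,40);c=np.c_[P[0]+16*np.cos(th),P[1]+16*np.sin(th),th*0+P[2]];q=proj(W,c);print(q.min(0),q.max(0))
```

```text
[458.898 201.159 181.   ] [580.784 198.61  138.   ]
[275.341  36.119] [331.05   95.369]
[457.292  88.663] [502.756 134.618]
```

View pics/w2c.png

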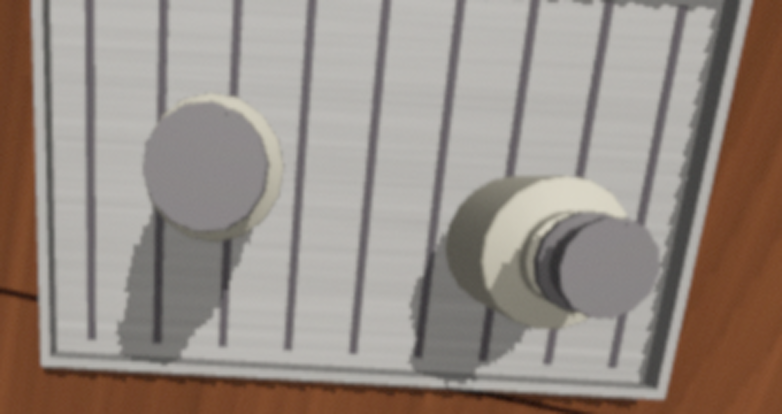

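```bash
python3 st.py 457 203 215 20;  python3 -m crank '[[0,-1.5,0,-0.2,1,1.7,-1],[0,-1.5,0,-0.2,1,1.7,-1],[0,-1.5,0,-0.2,1,1.7,-1],[0,-1.5,0,-0.2,1,1.7,-1],[0,-1.5,0,-0.2,1,1.6,-1],[0,0,0,0,0,0,-1],[0,0,0,0,0,0,-1],[0,0,0,0,0,0,-1],[0,0,0,0,0,0,-1],[0,0,0,0,0,0,-1]]'; python3 st.py 457 203 180
```

```text
t 2.75 tcp [486.9  123.2  268.34] rot deg [-90.07    0.273  12.092] F [-0.268  0.492  0.392] op 0.002 qv 0.007
tool cm x -1.25 y 5.33 z 8.43
turn y deg -7.908191783380273
clock: 3.58
eef_pos: [455.5, 200.4, 217.0]
tcp_rot: [-1.573, 0.004, 0.342]
contact_force: [-0.5, 0.2, -0.5]
opening: 0.001
t 3.58 tcp [455.501 200.425 216.973] rot deg [-90.137   0.209  19.581] F [-0.486  0.214 -0.501] op 0.001 qv 0.014
tool cm x 0.23 y 3.70 z 0.19
```

```bash
python3 -m crank '[[0,0,0,0.2,0.5,0.2,-1],[0,0,0,0,0.5,0,-1],[0,0,0,0,0.5,0,-1],[0,0,0,0,0.5,0,-1],[0,0,0,0,0.3,0,-1],[0,0,0,0,0.3,0,-1],[0,0,0,0,0.3,0,-1],[0,0,0,0,0.3,0,-1],[0,0,0,0,0,0,-1],[0,0,0,0,0,0,-1]]'; python3 st.py 457 203 178
```

```text
clock: 4.42
eef_pos: [459.2, 202.1, 183.4]
tcp_rot: [-1.573, -0.0, 0.339]
contact_force: [0.4, 0.8, 2.7]
opening: -0.001
t 4.42 tcp [459.183 202.081 183.427] rot deg [-90.138  -0.021  19.395] F [0.416 0.816 2.709] op -0.001 qv 0.009
tool cm x -0.18 y 0.54 z 0.16
```

```bash
python3 -m crank '[[0,0,0,0,0.3,0,-1],[0,0,0,0,0.3,0,-1],[0,0,0,0,0.2,0,-1],[0,0,0,0,0.2,0,-1],[0,0,0,0,0.2,0,-1],[0,0,0,0,0.2,0,-1],[0,0,0,0,0.2,0,-1],[0,0,0,0,0.2,0,-1],[0,0,0,0,0.2,0,-1],[0,0,0,0,0.2,0,-1]]'; python3 st.py 457 203 178
python3 - <<'E'
from h import *
cv2.imwrite("pics/s3.png",cams.grab_frame("side"));crop('pics/s3.png','pics/s3c.png',240,180,370,290,5)
E
```

```text
clock: 5.25
eef_pos: [474.8, 209.1, 179.3]
tcp_rot: [-1.57, -0.039, 0.339]
contact_force: [-0.6, -0.3, 17.1]
opening: -0.004
t 5.25 tcp [474.849 209.095 179.295] rot deg [-89.983  -2.21   19.429] F [-0.605 -0.273 17.085] op -0.004 qv 0.055
tool cm x -1.89 y 0.13 z 0.02
```

View pics/s3c.png

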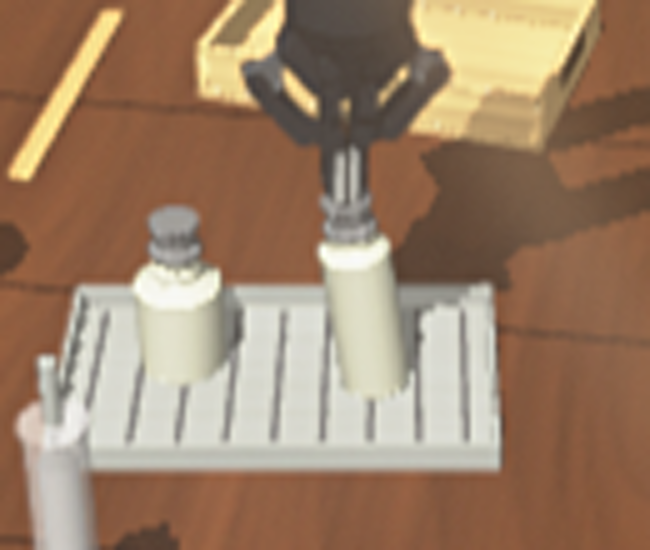

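```bash
python3 -m crank '[[0,0.0,0.5,-0.4,-0.05,0,-1],[0,0,0.5,-0.4,0,0,-1],[0,0,0.5,-0.4,0,0,-1],[0,0,0.5,-0.4,0,0,-1],[0,0,0,0,0,0,-1],[0,0,0,0,0,0,-1],[0,0,0,0,0,0,-1],[0,0,0,0,0,0,-1],[0,0,0,0,0,0,-1],[0,0,0,0,0,0,-1]]'; python3 st.py 459 202 178
python3 - <<'E'
from h import *
cv2.imwrite("pics/s4.png",cams.grab_frame("side"));crop('pics/s4.png','pics/s4c.png',240,180,370,290,5)
E
```

```text
clock: 6.13
eef_pos: [459.3, 203.6, 179.9]
tcp_rot: [-1.571, -0.003, 0.339]
contact_force: [-0.5, -0.1, 3.6]
opening: -0.0
t 6.13 tcp [459.291 203.649 179.898] rot deg [-89.989  -0.169  19.45 ] F [-0.548 -0.086  3.566] op -0.000 qv 0.002
tool cm x -0.08 y 0.19 z -0.15
```

View pics/s4c.png

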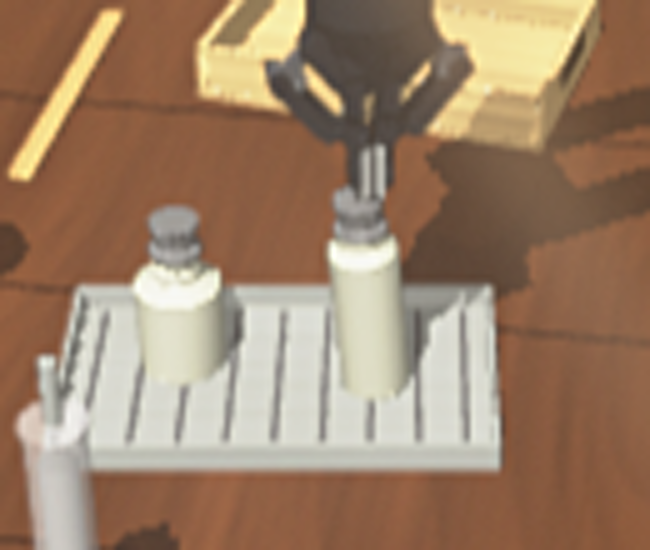

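```bash
python3 -m crank '[[0,0,0,0,-0.1,0,-1],[0,0,0,0,-0.1,0,-1],[0,0,0,0,-0.1,0,-1],[0,0,0,0,-0.2,0,-1],[0,0,0,0,-0.3,0,-1],[0,0,0,0,-0.5,0,-1],[0,0,0,0,-0.5,0,-1],[0,0,0,0,-0.5,0,-1],[0,0,0,0,0,0,-1],[0,0,0,0,0,0,-1]]'; python3 st.py 459 202 178
python3 - <<'E'
from h import *
cv2.imwrite("pics/s5.png",cams.grab_frame("side"));crop('pics/s5.png','pics/s5c.png',240,180,370,290,5)
cv2.imwrite("pics/c5.png",cams.grab_frame("scene"));crop('pics/c5.png','pics/c5c.png',300,200,410,310,5)
E
```

```text
clock: 7.02
eef_pos: [459.1, 203.7, 205.0]
tcp_rot: [-1.57, -0.003, 0.339]
contact_force: [-0.7, 0.1, -0.0]
opening: 0.003
t 7.02 tcp [459.114 203.692 205.005] rot deg [-89.978  -0.154  19.444] F [-0.745  0.074 -0.044] op 0.003 qv 0.012
tool cm x -0.07 y 2.70 z -0.16
```

View pics/s5c.png

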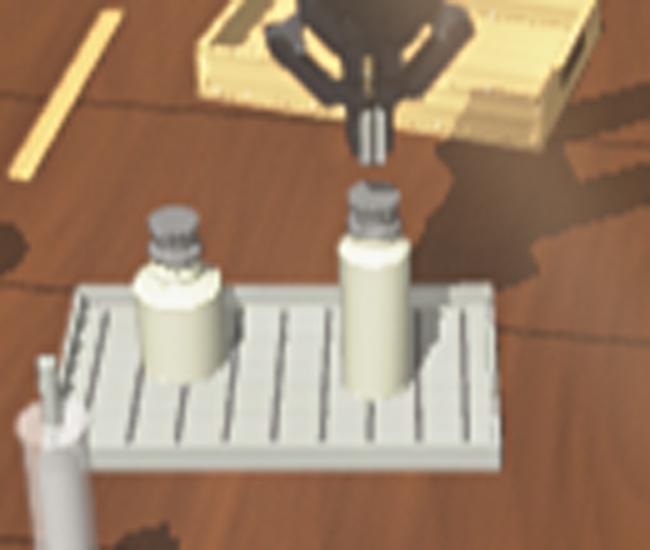

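View pics/c5c.png

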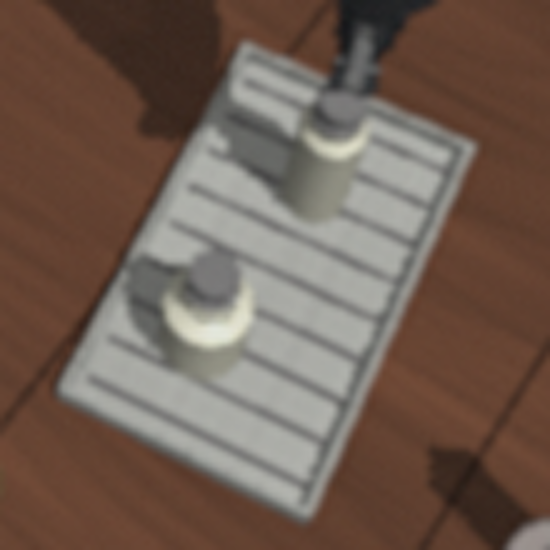

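Run:
```python
from h import *
for f in("s5","side0"):crop(f'pics/{f}.png',f'pics/{f}z.png',262,208,330,250,11)
S=cam("scene");D=cam("side")
for z in (167,170,174,181):print(z,proj(S,(457.5,203.5,z)),proj(D,(457.5,203.5,z)))
```

```text
167 [[368.733 218.024]] [[313.61  219.245]]
170 [[368.877 217.554]] [[313.597 218.421]]
174 [[369.07  216.924]] [[313.58  217.318]]
181 [[369.411 215.813]] [[313.551 215.381]]
```

View pics/s5z.png

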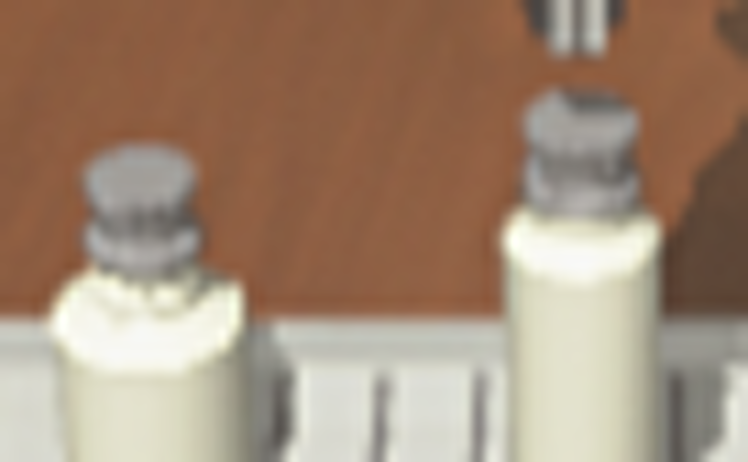

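View pics/side0z.png

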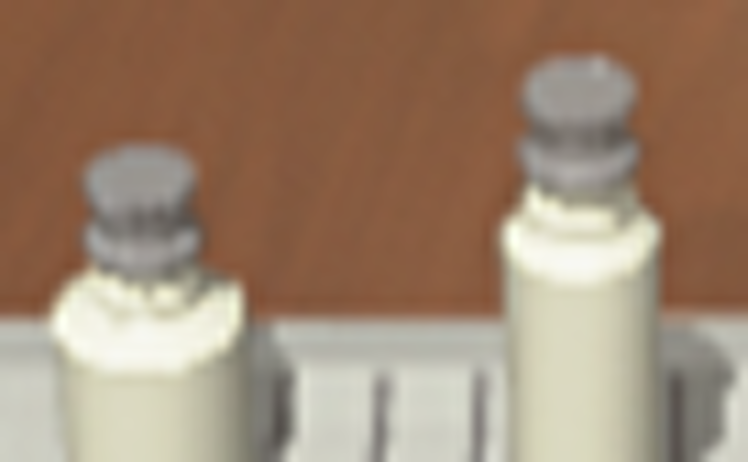

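```bash
python3 -m crank '[[0,0,0,-0.1,0.8,0,-1],[0,0,0,0,0.8,0,-1],[0,0,0,0,0.5,0,-1],[0,0,0,0,0.2,0,-1],[0,0,0,0,0,0,-1],[0,0,0,0,0,0,-1],[0,0,0,0,0,0,-1],[0,0,0,0,0,0,-1],[0,0,0,0,0,0,-1],[0,0,0,0,0,0,-1]]'; python3 st.py 458 203 178
```

```text
clock: 7.95
eef_pos: [457.8, 203.2, 178.2]
tcp_rot: [-1.57, -0.001, 0.339]
contact_force: [0.6, 0.1, 0.3]
opening: 0.002
t 7.95 tcp [457.802 203.247 178.186] rot deg [-89.98   -0.063  19.441] F [0.637 0.14  0.328] op 0.002 qv 0.003
tool cm x 0.01 y 0.02 z -0.03
```

```bash
python3 -m crank '[[0,0,0,0,0,0,-1],[0,0,0,0,0,0,-1],[0,0,0,0,0,0,-1],[0,0,0,0,0,0,-1],[0,0,0,0,0,0,-1],[0,0,0,0,0,0,-1],[0,0,0,0,0,0,-1],[0,0,0,0,0,0,-1],[0,0,0,0,0.2,0,-1],[0,0,0,0,0.3,0,-1]]'; python3 st.py 458 203 178
```

```text
clock: 8.78
eef_pos: [461.2, 204.8, 177.9]
tcp_rot: [-1.57, -0.009, 0.339]
contact_force: [-5.2, -1.4, 42.4]
opening: 0.001
t 8.78 tcp [461.19  204.763 177.942] rot deg [-89.942  -0.534  19.439] F [-5.172 -1.378 42.425] op 0.001 qv 0.065
tool cm x -0.36 y -0.01 z -0.06
```

```bash
python3 -m crank '[[0,0,0,-0.1,-0.2,0,-1],[0,0,0,0,-1,0,-1],[0,0,0,0,-1.5,0,-1],[0,0,0,2,0,-0.6,-1],[0,0,0,2,0,-0.6,-1],[0,0,0,2,0,-0.6,-1],[0,0,0,2,0.4,-0.6,-1],[0,0,0,2,0.8,-0.6,-1],[0,0,0,1.5,0.8,-0.6,-1],[0,0,0,0,0,0,-1]]'; python3 st.py 584.5 201 165
```

```text
clock: 9.62
eef_pos: [586.8, 209.7, 193.7]
tcp_rot: [-1.569, -0.016, 0.341]
contact_force: [-0.5, -0.1, 0.1]
opening: -0.0
t 9.62 tcp [586.818 209.746 193.671] rot deg [-89.923  -0.902  19.517] F [-0.546 -0.072  0.061] op -0.000 qv 0.035
tool cm x -0.51 y 2.87 z -0.75
```

```bash
python3 -m crank '[[0,0,0.4,-0.3,0.6,-0.4,-1],[0,0,0.4,-0.2,0.8,-0.4,-1],[0,0,0,0,0.8,0,-1],[0,0,0,0,0.5,0,-1],[0,0,0,0,0,0,-1],[0,0,0,0,0,0,-1],[0,0,0,0,0,0,-1],[0,0,0,0,0,0,-1],[0,0,0,0,0,0,-1],[0,0,0,0,0,0,-1]]'; python3 st.py 584.5 201 135
python3 - <<'E'
from h import *
for n in("scene","side"):cv2.imwrite(f"pics/{n}6.png",cams.grab_frame(n))
a=cv2.resize(cv2.imread("pics/scene6.png")[210:280,310:370],None,fx=6,fy=6,interpolation=2)
b=cv2.resize(cv2.imread("pics/side6.png")[190:260,245:305],None,fx=6,fy=6,interpolation=2)
cv2.imwrite("pics/both6.png",np.hstack([a,b]))
E
```

```text
clock: 10.45
eef_pos: [580.5, 199.5, 165.0]
tcp_rot: [-1.569, 0.003, 0.341]
contact_force: [-0.6, 0.0, 0.3]
opening: 0.005
t 10.45 tcp [580.534 199.494 164.968] rot deg [-89.895   0.174  19.54 ] F [-0.552  0.016  0.271] op 0.005 qv 0.005
tool cm x 0.42 y 3.00 z 0.01
```

View pics/both6.png

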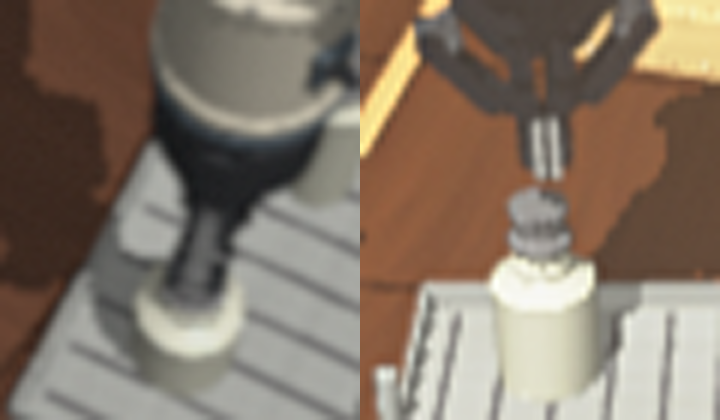

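```bash
python3 -m crank '[[0,0,0,0.4,0,0.1,-1],[0,0,0,0,0,0,-1],[0,0,0,0,0.7,0,-1],[0,0,0,0,0.6,0,-1],[0,0,0,0,0,0,-1],[0,0,0,0,0,0,-1],[0,0,0,-0.05,0.5,0,-1],[0,0,0,-0.1,0.5,0,-1],[0,0,0,-0.1,0.5,0,-1],[0,0,0,-0.1,0.4,0,-1]]'; python3 st.py 584.5 201 135
```

```text
clock: 11.38
eef_pos: [585.0, 202.4, 134.6]
tcp_rot: [-1.569, -0.007, 0.341]
contact_force: [-11.1, -2.7, 52.0]
opening: 0.002
t 11.38 tcp [584.951 202.38  134.618] rot deg [-89.885  -0.373  19.531] F [-11.085  -2.679  51.962] op 0.002 qv 0.059
tool cm x -0.09 y -0.04 z -0.11
```

```bash
python3 -m crank '[[0,0,0,-0.05,-0.3,0,-1],[0,0,0,0,-1,0,-1],[0,0,0,0,-1.5,0,1],[0,0,0,0,-1,0,1],[0,0,0.3,0,0,0,1],[0,0,0,0,0,0,1],[0,0,0,0,0,0,1],[0,0,0,0,0,0,1],[0,0,0,0,0,0,1],[0,0,0,0,0,0,1]]'; python3 st.py 584.5 201 68
python3 - <<'E'
from h import *
for n in("scene","side"):cv2.imwrite(f"pics/{n}7.png",cams.grab_frame(n))
a=cv2.resize(cv2.imread("pics/scene7.png")[200:280,310:380],None,fx=5,fy=5,interpolation=2)
b=cv2.resize(cv2.imread("pics/side7.png")[190:270,245:325],None,fx=5,fy=5,interpolation=2)
cv2.imwrite("pics/both7.png",np.hstack([a,b]));cv2.imwrite("pics/w7.png",cams.grab_frame("wrist"))
E
```

```text
clock: 12.22
eef_pos: [583.4, 201.7, 173.4]
tcp_rot: [-1.569, 0.0, 0.341]
contact_force: [-0.2, -0.2, -0.7]
opening: 0.997
t 12.22 tcp [583.444 201.738 173.407] rot deg [-89.885   0.011  19.531] F [-0.22  -0.153 -0.739] op 0.997 qv 0.01
tool cm x 0.07 y 10.54 z -0.10
```

View pics/both7.png

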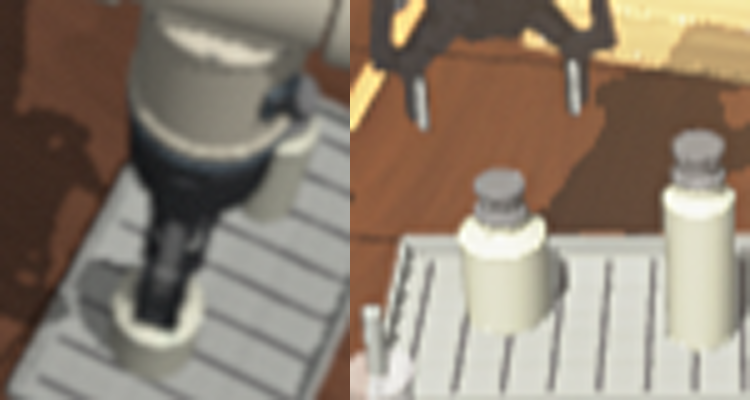

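View pics/w7.png

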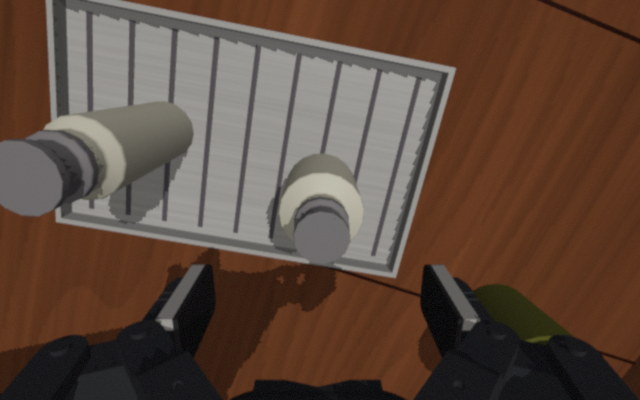

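Run:
```python
from h import *
s=r.sense();W=cam("wrist",s)
print(back(W,(321.5,237),124),back(W,(29,177),167))
```

```text
[586.259 198.879 124.   ] [460.352 203.053 167.   ]
```

```bash
python3 -m crank '[[0,0,0,0.1,1.5,-0.1,1],[0,0,0,0,1.5,0,1],[0,0,0,0,1.5,0,1],[0,0,0,0,1.5,0,1],[0,0,0,0,1,0,1],[0,0,0,0,1,0,1],[0,0,0,0,0.8,0,1],[0,0,0,0,0.5,0,1],[0,0,0,0,0,0,1],[0,0,0,0,0,0,1]]'; python3 st.py 585 201 68
```

```text
clock: 13.2
eef_pos: [586.4, 201.8, 76.8]
tcp_rot: [-1.569, -0.003, 0.341]
contact_force: [0.1, 0.6, -0.2]
opening: 0.999
t 13.20 tcp [586.36  201.84   76.795] rot deg [-89.887  -0.161  19.531] F [ 0.056  0.566 -0.185] op 0.999 qv 0.008
tool cm x -0.16 y 0.88 z -0.03
```

```bash
python3 -m crank '[[0,0,0,-0.1,0.4,0,1],[0,0,0,0,0.3,0,1],[0,0,0,0,0,0,1],[0,0,0,0,0,0,1],[0,0,0,0,0,0,0.5],[0,0,0,0,0,0,0.4],[0,0,0,0,0,0,0.3],[0,0,0,0,0,0,0.2],[0,0,0,0,0,0,0.2],[0,0,0,0,0,0,0.2]]' 30; python3 st.py 585 201 68
python3 - <<'E'
from h import *
for n in("scene","side"):cv2.imwrite(f"pics/{n}8.png",cams.grab_frame(n))
a=cv2.resize(cv2.imread("pics/scene8.png")[200:280,310:380],None,fx=5,fy=5,interpolation=2)
b=cv2.resize(cv2.imread("pics/side8.png")[190:270,245:325],None,fx=5,fy=5,interpolation=2)
cv2.imwrite("pics/both8.png",np.hstack([a,b]))
E
```

```text
clock: 14.03
eef_pos: [586.8, 202.0, 71.8]
tcp_rot: [-1.569, -0.007, 0.341]
contact_force: [-0.5, 0.4, 0.8]
opening: 0.642
t 14.03 tcp [586.808 202.018  71.848] rot deg [-89.887  -0.391  19.528] F [-0.469  0.445  0.79 ] op 0.642 qv 0.001
tool cm x -0.20 y 0.38 z -0.04
```

View pics/both8.png

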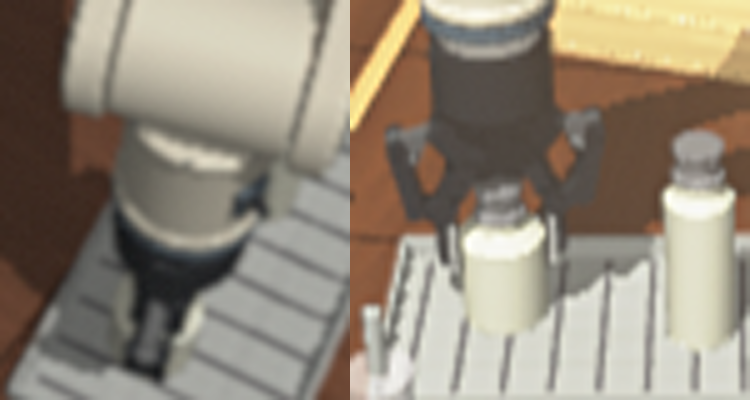

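```bash
python3 -m crank '[[0,0,0.2,0,-0.3,0,0.2],[0,0,0.2,0,-0.6,0,0.2],[0,0,0,0,-1,0,0.2],[0,0,0,0,-1,0,0.2],[0,0,0,0,-1,0,0.2],[0,0,0,0,-1,0,0.2],[0,0,0,0,-1,0,0.2],[0,0,0,0,-1,0,0.2],[0,0,0,0,-0.5,0,0.2],[0,0,0,0,0,0,0.2]]'; python3 st.py 568 -219 150 -21
python3 - <<'E'
from h import *
for n in("side",):cv2.imwrite(f"pics/{n}9.png",cams.grab_frame(n))
b=cv2.resize(cv2.imread("pics/side9.png")[150:280,235:335],None,fx=4,fy=4,interpolation=2)
cv2.imwrite("pics/both9.png",b)
E
```

```text
clock: 14.97
eef_pos: [587.3, 202.0, 155.3]
tcp_rot: [-1.569, -0.001, 0.341]
contact_force: [0.3, 0.0, -1.7]
opening: 0.641
t 14.97 tcp [587.269 201.997 155.277] rot deg [-89.891  -0.041  19.534] F [ 0.347  0.036 -1.733] op 0.641 qv 0.012
tool cm x -15.89 y 0.53 z -39.03
turn y deg 40.53374727660566
```

View pics/both9.png

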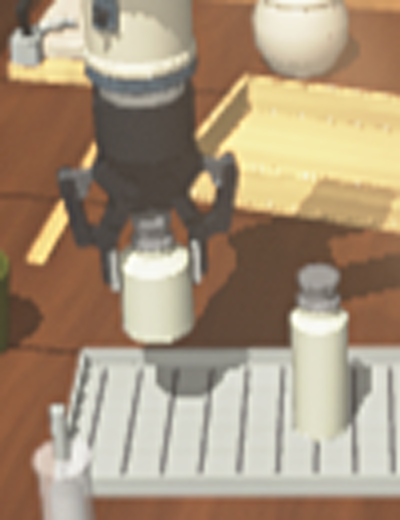

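```bash
python3 -m crank '[[0,1,0,-0.1,0,-1,0.2],[0,2,0,-0.1,0,-2,0.2],[0,2.4,0,-0.1,0,-2.6,0.2],[0,2.4,0,-0.1,0,-2.6,0.2],[0,2.4,0,-0.1,0,-2.6,0.2],[0,2.4,0,-0.1,0,-2.6,0.2],[0,2.4,0,-0.1,0,-2.6,0.2],[0,2.4,0,-0.1,0,-2.6,0.2],[0,2.4,0,-0.1,0,-2.6,0.2],[0,2.4,0,-0.1,0,-2.6,0.2]]'; python3 st.py 568 -219 150 -21; python3 -m crank '[[0,2.4,0,-0.1,0,-2.6,0.2],[0,2.4,0,-0.1,0,-2.6,0.2],[0,2.4,0,-0.1,0,-2.6,0.2],[0,2.4,0,-0.1,0,-2.6,0.2],[0,2.4,0,-0.1,0,-2.6,0.2],[0,2.4,0,-0.1,0,-2.6,0.2],[0,2.4,0,-0.1,0,-2,0.2],[0,1,0,-0.1,0,-1,0.2],[0,0,0,0,0,0,0.2],[0,0,0,0,0,0,0.2]]'; python3 st.py 568 -219 150 -21
```

```text
clock: 15.85
eef_pos: [612.4, -44.2, 147.7]
tcp_rot: [-1.57, 0.009, -0.065]
contact_force: [-0.0, -0.7, -1.5]
opening: 0.641
t 15.85 tcp [612.415 -44.242 147.715] rot deg [-89.965   0.51   -3.707] F [-0.037 -0.662 -1.53 ] op 0.641 qv 0.546
tool cm x -3.30 y -0.23 z -17.73
turn y deg 17.292996948305493
clock: 16.68
eef_pos: [556.8, -243.0, 140.0]
tcp_rot: [-1.577, 0.02, -0.408]
contact_force: [0.1, 0.3, -2.5]
opening: 0.644
t 16.68 tcp [ 556.796 -242.95   140.021] rot deg [-90.348   1.143 -23.356] F [ 0.082  0.306 -2.453] op 0.644 qv 0.017
tool cm x 0.08 y -1.00 z 2.64
turn y deg -2.35643640060216
```

```bash
python3 -m crank '[[0.2,-1,-0.4,0,0,1,0.2],[0.1,-1,-0.4,0.1,0,1,0.2],[0.1,0,-0.4,0,0,0.6,0.2],[0,0,0,0,0.5,0,0.2],[0,0,0,0,0.5,0,0.2],[0,0,0,0,0,0,0.2],[0,0,0,0,0,0,0.2],[0,0,0,0,0,0,0.2],[0,0,0,0,0,0,0.2],[0,0,0,0,0,0,0.2]]'; python3 st.py 568 -219 74 -21
python3 - <<'E'
from h import *
for n in("scene","side"):cv2.imwrite(f"pics/{n}10.png",cams.grab_frame(n))
a=cv2.resize(cv2.imread("pics/scene10.png")[100:235,190:320],None,fx=3,fy=3,interpolation=2)
b=cv2.resize(cv2.imread("pics/side10.png")[105:240,240:370],None,fx=3,fy=3,interpolation=2)
cv2.imwrite("pics/both10.png",np.hstack([a,b]))
E
```

```text
clock: 17.52
eef_pos: [570.3, -210.7, 127.9]
tcp_rot: [-1.567, -0.001, -0.36]
contact_force: [-0.6, 0.4, -1.7]
opening: 0.64
t 17.52 tcp [ 570.283 -210.743  127.915] rot deg [-89.808  -0.083 -20.626] F [-0.631  0.373 -1.721] op 0.640 qv 0.003
tool cm x 0.08 y 5.39 z -0.85
turn y deg 0.37437648141598956
```

View pics/both10.png

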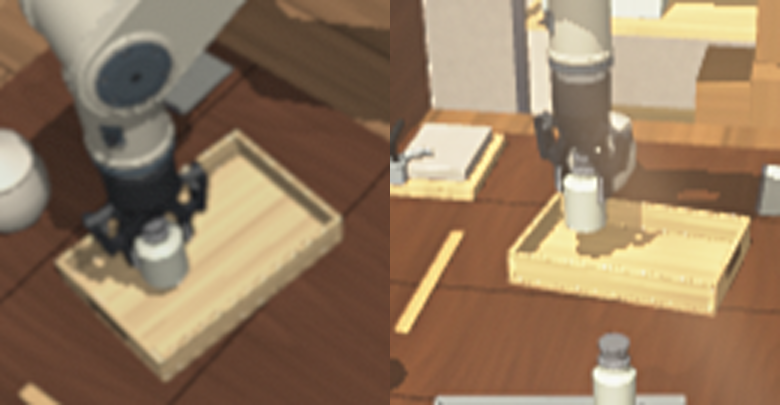

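```bash
python3 -m crank '[[0,0,0,-0.2,1,-0.3,0.2],[0,0,0,-0.1,1,-0.3,0.2],[0,0,0,0,1,-0.2,0.2],[0,0,0,0,0.8,0,0.2],[0,0,0,0,0.4,0,0.2],[0,0,0,0,0.3,0,0.2],[0,0,0,0,0.2,0,0.2],[0,0,0,0,0,0,0.2],[0,0,0,0,0,0,0.2],[0,0,0,0,0,0,0.2]]'; python3 st.py 563 -218 74 -21
```

```text
clock: 18.45
eef_pos: [563.2, -218.4, 74.6]
tcp_rot: [-1.567, 0.0, -0.361]
contact_force: [-0.5, -0.1, -2.4]
opening: 0.643
t 18.45 tcp [ 563.222 -218.381   74.562] rot deg [-89.811   0.02  -20.705] F [-0.502 -0.087 -2.355] op 0.643 qv 0.004
tool cm x -0.03 y 0.06 z 0.03
turn y deg 0.29462643190601057
```

```bash
python3 -m crank '[[0,0,0,0,0.1,0,0.2],[0,0,0,0,0,0,0.2],[0,0,0,0,0,0,0.2],[0,0,0,0,0,0,0.2],[0,0,0,0,0,0,0.2],[0,0,0,0,0,0,0.2],[0,0,0,0,0,0,0.2],[0,0,0,0,0,0,0.2],[0,0,0,0,0,0,0.2],[0,0,0,0,0,0,0.2]]'; python3 -m crank '[[0,0,0,0,0.1,0,0.2],[0,0,0,0,0,0,0.2],[0,0,0,0,0,0,0.2],[0,0,0,0,0,0,0.2],[0,0,0,0,0,0,0.2],[0,0,0,0,0,0,0.2],[0,0,0,0,0,0,0.2],[0,0,0,0,0,0,0.2],[0,0,0,0,0,0,0.2],[0,0,0,0,0,0,0.2]]'
```

```text
clock: 19.28
eef_pos: [564.5, -218.6, 75.2]
tcp_rot: [-1.568, -0.003, -0.361]
contact_force: [-1.1, -0.5, -1.8]
opening: 0.642
clock: 20.12
eef_pos: [564.4, -218.6, 74.0]
tcp_rot: [-1.568, -0.003, -0.361]
contact_force: [0.3, 0.0, -1.5]
opening: 0.644
```

```bash
python3 -m crank '[[0,0,0,0,0.15,0,0.2],[0,0,0,0,0,0,0.2],[0,0,0,0,0,0,0.2],[0,0,0,0,0,0,0.2],[0,0,0,0,0,0,0.2],[0,0,0,0,0,0,0.2],[0,0,0,0,0,0,0.2],[0,0,0,0,0,0,0.2],[0,0,0,0,0.1,0,0.2],[0,0,0,0,0.1,0,0.2]]'; python3 st.py 563 -218 74 -21
python3 - <<'E'
from h import *
for n in("scene","side"):cv2.imwrite(f"pics/{n}11.png",cams.grab_frame(n))
a=cv2.resize(cv2.imread("pics/scene11.png")[100:235,190:320],None,fx=3,fy=3,interpolation=2)
b=cv2.resize(cv2.imread("pics/side11.png")[150:230,270:370],None,fx=4,fy=4,interpolation=2)
b=cv2.copyMakeBorder(b,0,405-320,0,0,0)
cv2.imwrite("pics/both11.png",np.hstack([a,b]))
E
```

```text
clock: 20.95
eef_pos: [564.8, -218.6, 73.8]
tcp_rot: [-1.567, -0.003, -0.361]
contact_force: [-5.8, 1.9, 15.5]
opening: 0.644
t 20.95 tcp [ 564.764 -218.57    73.801] rot deg [-89.8    -0.169 -20.691] F [-5.791  1.908 15.496] op 0.644 qv 0.001
tool cm x -0.19 y -0.02 z -0.01
turn y deg 0.3086743607338569
```

View pics/both11.png

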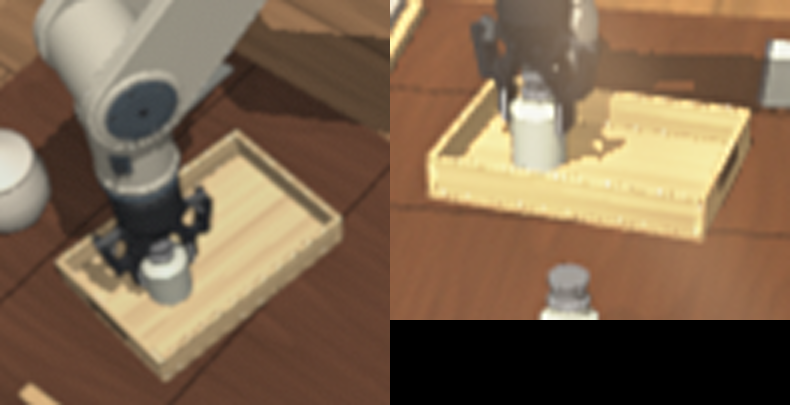

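```bash
python3 -m crank '[[0,0,0,0,0,0,0.2],[0,0,0,0,0,0,0.6],[0,0,0,0,0,0,0.65],[0,0,0,0,0,0,0.7],[0,0,0,0,0,0,0.8],[0,0,0,0,0,0,1],[0,0,0,0,0,0,1],[0,0,0,0,0,0,1],[0,0,0,0,-0.5,0,1],[0,0,0,0,-1,0,1]]'; python3 st.py 563 -218 74 -21
python3 - <<'E'
from h import *
for n in("scene","side"):cv2.imwrite(f"pics/{n}12.png",cams.grab_frame(n))
a=cv2.resize(cv2.imread("pics/scene12.png")[100:235,190:320],None,fx=3,fy=3,interpolation=2)
b=cv2.resize(cv2.imread("pics/side12.png")[150:230,270:370],None,fx=4,fy=4,interpolation=2)
b=cv2.copyMakeBorder(b,0,405-320,0,0,0)
cv2.imwrite("pics/both12.png",np.hstack([a,b]))
E
```

```text
clock: 21.88
eef_pos: [564.2, -218.4, 88.2]
tcp_rot: [-1.567, -0.001, -0.361]
contact_force: [0.1, -0.1, 0.4]
opening: 1.0
t 21.88 tcp [ 564.167 -218.414   88.154] rot deg [-89.801  -0.072 -20.691] F [ 0.069 -0.142  0.434] op 1.000 qv 0.246
tool cm x -0.12 y 1.42 z -0.00
turn y deg 0.30936839335374344
```

View pics/both12.png

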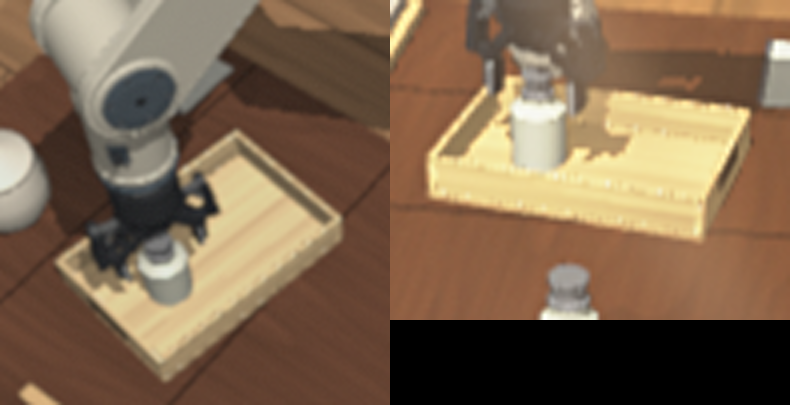

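```bash
python3 -m crank '[[0,0,0,0,-1.5,0,1],[0,0,0,0,-2,0,1],[0,0,0,0,-2.5,0,1],[0,0,0,0,-2.5,0,1],[0,0,0,0,-2.5,0,1],[0,0,0,0,-2,0,1],[0,-2,0,-0.8,-0.2,1.5,1],[0,-4,0,-1,-0.1,3,1],[0,-4,0,-1,-0.1,3,1],[0,-4,0,-1,-0.1,3,1]]'; python3 -m crank '[[0,-4,0,-1,-0.1,3.2,1],[0,-4,0,-1,-0.1,3.2,1],[0,-4,0,-1,-0.1,3.2,1],[0,-4,0,-1,-0.1,3.2,1],[0,-4,0,-1,-0.1,3.2,1],[0,-4,0,-1,-0.1,3.2,1],[0,-3,0,-1,-0.1,3,1],[0,0,0,0,0,0,1],[0,0,0,0,0,0,1],[0,0,0,0,0,0,1]]';python3 st.py 459 203 220 20
```

```text
clock: 22.82
eef_pos: [556.5, -108.2, 234.4]
tcp_rot: [-1.571, -0.012, -0.113]
contact_force: [0.2, -0.4, -0.4]
opening: 0.999
clock: 23.65
eef_pos: [450.7, 122.0, 236.4]
tcp_rot: [-1.573, -0.01, 0.404]
contact_force: [0.5, -0.6, -0.6]
opening: 0.999
t 23.65 tcp [450.67  122.008 236.353] rot deg [-90.112  -0.579  23.161] F [ 0.476 -0.604 -0.584] op 0.999 qv 0.016
tool cm x 3.95 y 1.64 z 7.12
turn y deg 3.1610242433755786
```

Look from here with the wrist camera while the bottle is in view.

```bash
python3 - <<'E'
from h import *
s=r.sense();np.save("w13.npy",np.r_[s["eef_pos"],s["tcp_rot"]]);cv2.imwrite("pics/w13.png",cams.grab_frame("wrist"))
W=cam("wrist",s);print(proj(W,(459,203,167)))
E
python3 -m crank '[[0,0,0.3,0.4,0,0.7,1],[0,0,0.3,0.7,0,1.3,1],[0,0,0,0.8,0,1.5,1],[0,0,0,0.8,0,1.5,1],[0,0,0,0.8,0.4,1.5,1],[0,0,0,0.4,0.4,0.7,1],[0,0,0,0,0.3,0,1],[0,0,0,0,0,0,1],[0,0,0,0,0,0,1],[0,0,0,0,0,0,1]]';python3 st.py 459 203 110
python3 - <<'E'
from h import *
s=r.sense();W=cam("wrist",s);print(proj(W,(459,203,167)),proj(W,(459,203,129)));cv2.imwrite("pics/w14.png",cams.grab_frame("wrist"))
for n in("scene","side"):cv2.imwrite(f"pics/{n}14.png",cams.grab_frame(n))
a=cv2.resize(cv2.imread("pics/scene14.png")[180:280,310:410],None,fx=4,fy=4,interpolation=2)
b=cv2.resize(cv2.imread("pics/side14.png")[170:270,250:350],None,fx=4,fy=4,interpolation=2)
cv2.imwrite("pics/both14.png",np.hstack([a,b]))
E
```

```text
[[390.67   94.327]]
clock: 24.53
eef_pos: [464.3, 202.1, 222.8]
tcp_rot: [-1.574, 0.003, 0.389]
contact_force: [-0.5, 0.2, 0.9]
opening: 0.998
t 24.53 tcp [464.283 202.062 222.849] rot deg [-90.203   0.186  22.264] F [-0.548  0.242  0.911] op 0.998 qv 0.012
tool cm x -0.45 y 11.28 z 0.29
[[310.909 221.307]] [[312.066 199.191]]
```

View pics/w13.png

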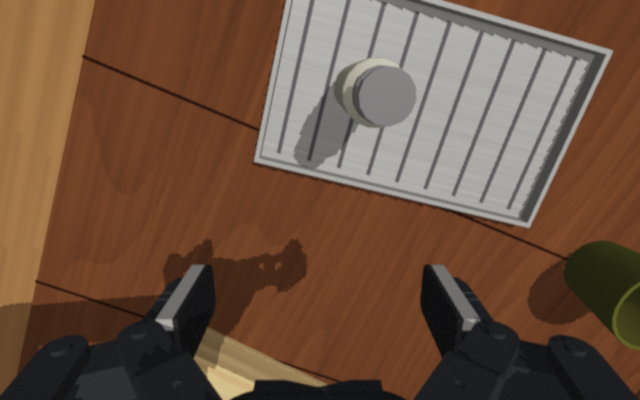

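View pics/w14.png

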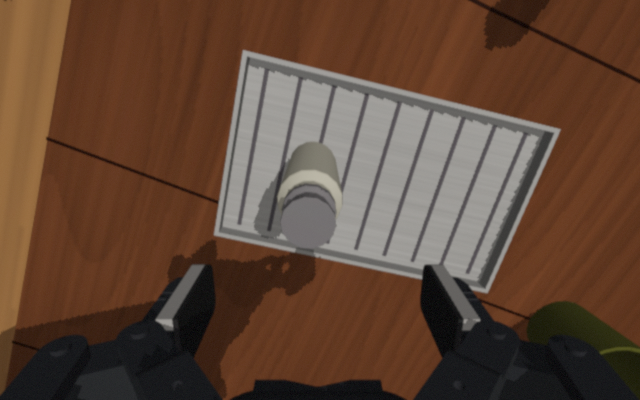

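View pics/both14.png

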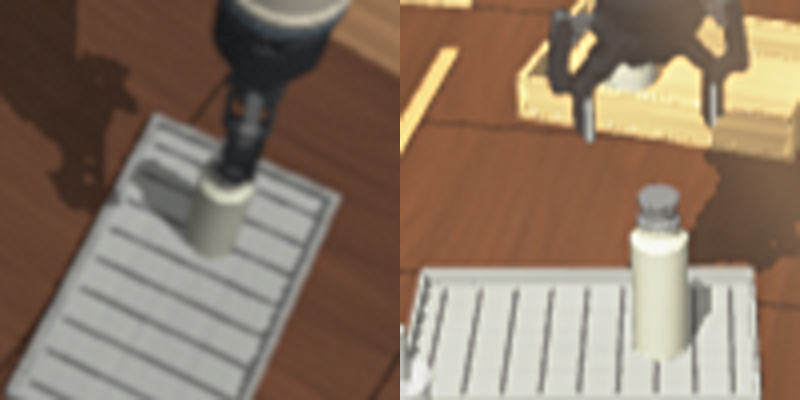

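```bash
python3 -m crank '[[-0.1,0,0,-0.4,0.5,0.2,1],[0.2,0,-0.1,-0.2,1.5,0,1],[0,0,0,0,1.5,0,1],[0,0,0,0,1.5,0,1],[0,0,0,0,1.5,0,1],[0,0,0,0,1.5,0,1],[0,0,0,0,1,0,1],[0,0,0,0,0.5,0,1],[0,0,0,0,0,0,1],[0,0,0,0,0,0,1]]';python3 st.py 457.5 203 112
```

```text
clock: 25.52
eef_pos: [456.5, 200.0, 125.1]
tcp_rot: [-1.573, -0.003, 0.386]
contact_force: [-0.4, -0.7, -0.2]
opening: 1.003
t 25.52 tcp [456.478 200.049 125.131] rot deg [-90.12   -0.196  22.111] F [-0.395 -0.669 -0.234] op 1.003 qv 0.003
tool cm x 0.21 y 1.31 z 0.23
```

```bash
python3 -m crank '[[0,0,0,0.2,0.5,0.2,1],[0,0,0,0,0.4,0,1],[0,0,0,0,0.3,0,1],[0,0,0,0,0,0,1],[0,0,0,0,0,0,1],[0,0,0,0,0,0,1],[0,0,0,0,0,0,1],[0,0,0,0,0,0,1],[0,0,0,0,0,0,1],[0,0,0,0,0,0,1]]';python3 st.py 457.5 203 112
```

```text
clock: 26.35
eef_pos: [459.7, 203.9, 114.8]
tcp_rot: [-1.573, -0.009, 0.386]
contact_force: [1.1, 0.5, 0.2]
opening: 1.001
t 26.35 tcp [459.734 203.875 114.832] rot deg [-90.113  -0.499  22.113] F [1.05  0.526 0.152] op 1.001 qv 0.002
tool cm x -0.24 y 0.28 z 0.00
```

```bash
python3 -m crank '[[0,0,0.4,-0.2,0.3,0,1],[0,0,0,0,0.1,0,1],[0,0,0,0,0,0,0.8],[0,0,0,0,0,0,0.7],[0,0,0,0,0,0,0.6],[0,0,0,0,0,0,0.5],[0,0,0,0,0,0,0.3],[0,0,0,0,0,0,0.1],[0,0,0,0,0,0,0.1],[0,0,0,0,0,0,0.1]]' 30;python3 st.py 457.5 203 112
python3 - <<'E'
from h import *
for n in("scene","side"):cv2.imwrite(f"pics/{n}15.png",cams.grab_frame(n))
a=cv2.resize(cv2.imread("pics/scene15.png")[180:280,310:410],None,fx=4,fy=4,interpolation=2)
b=cv2.resize(cv2.imread("pics/side15.png")[170:270,250:350],None,fx=4,fy=4,interpolation=2)
cv2.imwrite("pics/both15.png",np.hstack([a,b]))
E
```

```text
clock: 27.18
eef_pos: [457.7, 203.0, 110.4]
tcp_rot: [-1.573, -0.001, 0.386]
contact_force: [0.7, 0.2, 1.0]
opening: 0.553
t 27.18 tcp [457.681 202.983 110.381] rot deg [-90.112  -0.049  22.106] F [0.722 0.171 1.046] op 0.553 qv 0.002
tool cm x -0.02 y -0.16 z 0.01
```

View pics/both15.png

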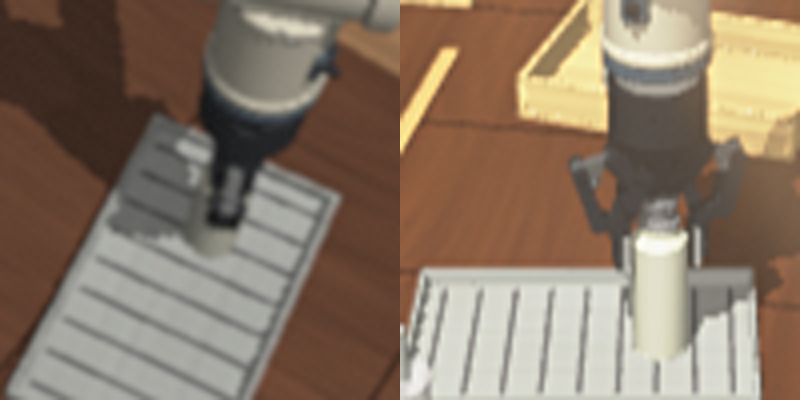

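```bash
python3 -m crank '[[0,0,0,0,0,0,0.1],[0,0,0,0,0,0,0.1],[0,0,0,0,0,0,0.1],[0,0,0,0,0,0,0.1],[0,0,0,0,0,0,0.1],[0,0,0,0,0,0,0.1],[0,0,0,0,-0.3,0,0.1],[0,0,0,0,-0.5,0,0.1],[0,0,0,0,-0.5,0,0.1],[0,0,0,0,0,0,0.1]]';python3 st.py 457.5 203 112
python3 - <<'E'
from h import *
for n in("scene","side"):cv2.imwrite(f"pics/{n}16.png",cams.grab_frame(n))
a=cv2.resize(cv2.imread("pics/scene16.png")[180:280,310:410],None,fx=4,fy=4,interpolation=2)
b=cv2.resize(cv2.imread("pics/side16.png")[170:270,250:350],None,fx=4,fy=4,interpolation=2)
cv2.imwrite("pics/both16.png",np.hstack([a,b]))
E
```

```text
clock: 28.12
eef_pos: [457.6, 203.0, 124.6]
tcp_rot: [-1.573, -0.0, 0.386]
contact_force: [-0.2, -0.5, 1.3]
opening: 0.55
t 28.12 tcp [457.577 202.977 124.585] rot deg [-90.113  -0.024  22.106] F [-0.231 -0.542  1.255] op 0.550 qv 0.006
tool cm x -0.01 y 1.26 z 0.01
```

View pics/both16.png

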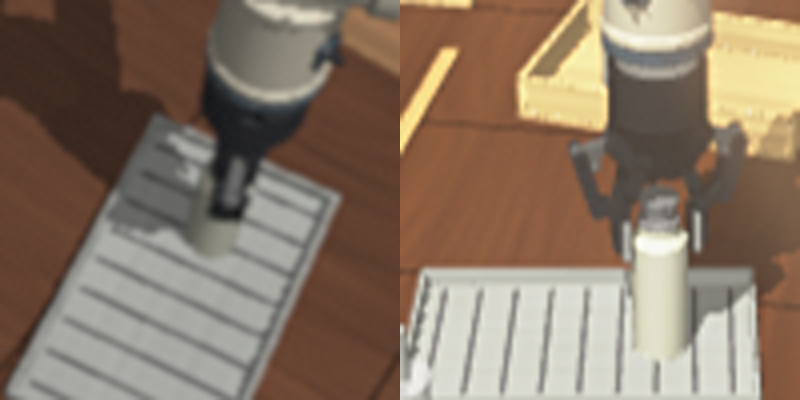

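```bash
python3 -m crank '[[0,0,0,0,0.6,0,0.1],[0,0,0,0,0.5,0,0.1],[0,0,0,0,0.2,0,0.1],[0,0,0,0,0,0,0.1],[0,0,0,0,0,0,0],[0,0,0,0,0,0,-0.1],[0,0,0,0,0,0,-0.2],[0,0,0,0,0,0,-0.3],[0,0,0,0,0,0,-0.4],[0,0,0,0,0,0,-0.4]]' 30;python3 st.py 457.5 203 112
```

```text
clock: 29.05
eef_pos: [457.3, 202.8, 109.4]
tcp_rot: [-1.573, 0.001, 0.386]
contact_force: [0.7, 0.4, 1.8]
opening: 0.505
t 29.05 tcp [457.281 202.788 109.387] rot deg [-90.118   0.053  22.112] F [0.678 0.386 1.834] op 0.505 qv 0.002
tool cm x 0.03 y -0.26 z 0.01
```

```bash
python3 -m crank '[[0,0,0,0,0,0,-0.4],[0,0,0,0,-0.3,0,-0.4],[0,0,0,0,-0.6,0,-0.4],[0,0,0,0,-1,0,-0.4],[0,0,0,0,-1.2,0,-0.4],[0,0,0,0,-1.4,0,-0.4],[0,0,0,0,-1.4,0,-0.4],[0,0,0,0,-1.4,0,-0.4],[0,0,0,0,-1,0,-0.4],[0,0,0,0,-0.5,0,-0.4]]';python3 st.py 450 -201 195 -23
python3 - <<'E'
from h import *
for n in("scene","side"):cv2.imwrite(f"pics/{n}17.png",cams.grab_frame(n))
a=cv2.resize(cv2.imread("pics/scene17.png")[180:280,310:410],None,fx=4,fy=4,interpolation=2)
b=cv2.resize(cv2.imread("pics/side17.png")[170:270,250:350],None,fx=4,fy=4,interpolation=2)
cv2.imwrite("pics/both17.png",np.hstack([a,b]))
E
```

```text
clock: 29.88
eef_pos: [455.2, 202.1, 203.9]
tcp_rot: [-1.573, 0.005, 0.386]
contact_force: [0.4, -0.0, -2.0]
opening: 0.503
t 29.88 tcp [455.169 202.105 203.905] rot deg [-90.119   0.308  22.103] F [ 0.368 -0.028 -2.024] op 0.503 qv 0.147
tool cm x -15.65 y 0.89 z -37.15
turn y deg 45.102842283784554
```

View pics/both17.png

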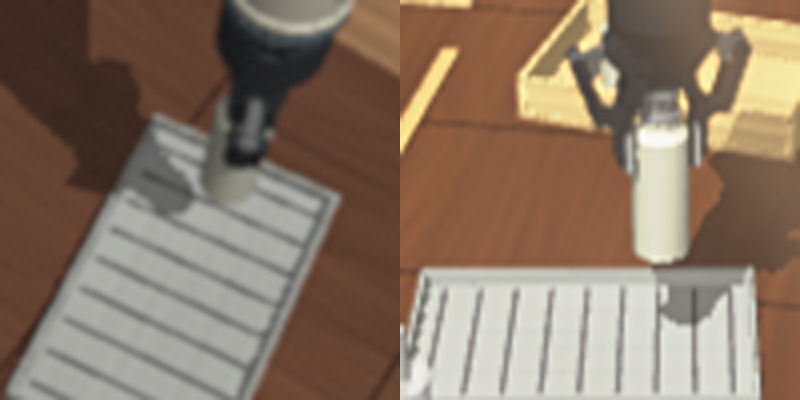

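```bash
python3 -m crank '[[0,1,0,-0.05,0,-0.8,-0.4],[0,2,0,-0.1,-0.05,-1.6,-0.4],[0,2.6,0,-0.1,-0.05,-2.3,-0.4],[0,2.6,0,-0.1,-0.05,-2.3,-0.4],[0,2.6,0,-0.1,-0.05,-2.3,-0.4],[0,2.6,0,-0.1,-0.05,-2.3,-0.4],[0,2.6,0,-0.1,-0.05,-2.3,-0.4],[0,2.6,0,-0.1,-0.05,-2.3,-0.4],[0,2.6,0,-0.1,-0.05,-2.3,-0.4],[0,2.6,0,-0.1,-0.05,-2.3,-0.4]]';python3 st.py 450 -201 195 -23
```

```text
clock: 30.82
eef_pos: [482.2, -12.4, 201.9]
tcp_rot: [-1.577, 0.014, -0.049]
contact_force: [-0.4, 0.6, -1.8]
opening: 0.507
t 30.82 tcp [482.187 -12.399 201.875] rot deg [-90.353   0.804  -2.82 ] F [-0.403  0.629 -1.804] op 0.507 qv 0.607
tool cm x -2.29 y 0.69 z -19.00
turn y deg 20.18028497606455
```

```bash
python3 -m crank '[[0.1,2.6,-0.2,-0.05,-0.05,-2.3,-0.4],[0.1,2.6,-0.2,-0.05,-0.05,-2.3,-0.4],[0.1,2.6,-0.2,-0.05,-0.05,-2.3,-0.4],[0,2.6,-0.2,0,-0.05,-2.3,-0.4],[0,2.6,0,0,-0.05,-2.3,-0.4],[0,2.6,0,0,-0.05,-2.3,-0.4],[0,2,0,0,0,-2,-0.4],[0,1,0,0,0,-1,-0.4],[0,0,0,0,0,0,-0.4],[0,0,0,0,0,0,-0.4]]';python3 st.py 450 -201 115 -23
python3 - <<'E'
from h import *
for n in("scene","side"):cv2.imwrite(f"pics/{n}18.png",cams.grab_frame(n))
a=cv2.resize(cv2.imread("pics/scene18.png")[100:235,190:320],None,fx=3,fy=3,interpolation=2)
b=cv2.resize(cv2.imread("pics/side18.png")[105:240,240:370],None,fx=3,fy=3,interpolation=2)
cv2.imwrite("pics/both18.png",np.hstack([a,b]))
E
```

```text
clock: 31.65
eef_pos: [437.6, -191.1, 197.9]
tcp_rot: [-1.576, 0.012, -0.406]
contact_force: [-0.5, 0.2, -2.8]
opening: 0.5
t 31.65 tcp [ 437.619 -191.068  197.878] rot deg [-90.32    0.662 -23.281] F [-0.466  0.192 -2.848] op 0.500 qv 0.02
tool cm x 1.53 y 8.29 z -0.42
turn y deg -0.280679238727668
```

View pics/both18.png

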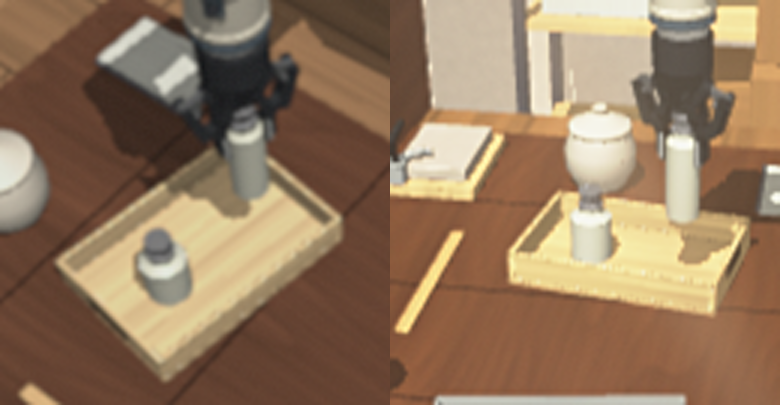

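```bash
python3 -m crank '[[0.2,0,-0.3,0.5,0.3,-0.2,-0.4],[0.1,0,-0.3,0.6,1,-0.2,-0.4],[0,0,0,0.4,1.2,0,-0.4],[0,0,0,0,1.2,0,-0.4],[0,0,0,0,1.2,0,-0.4],[0,0,0,0,1,0,-0.4],[0,0,0,0,0.6,0,-0.4],[0,0,0,0,0.4,0,-0.4],[0,0,0,0,0,0,-0.4],[0,0,0,0,0,0,-0.4]]';python3 st.py 452 -202 111.4
```

```text
clock: 32.58
eef_pos: [456.4, -195.3, 125.3]
tcp_rot: [-1.569, -0.005, -0.392]
contact_force: [-0.9, 0.4, -1.1]
opening: 0.501
t 32.58 tcp [ 456.39  -195.334  125.257] rot deg [-89.873  -0.269 -22.436] F [-0.908  0.449 -1.063] op 0.501 qv 0.006
tool cm x -0.15 y 1.39 z -0.78
```

```bash
python3 -m crank '[[-0.1,0,0.3,-0.2,0.3,-0.3,-0.4],[0,0,0,-0.2,0.3,-0.2,-0.4],[0,0,0,0,0.2,0,-0.4],[0,0,0,0,0.2,0,-0.4],[0,0,0,0,0,0,-0.4],[0,0,0,0,0,0,-0.4],[0,0,0,0,0,0,-0.4],[0,0,0,0,0,0,-0.4],[0,0,0,0,0,0,-0.4],[0,0,0,0,0,0,-0.4]]';python3 st.py 452 -202 111.4
```

```text
clock: 33.42
eef_pos: [451.5, -199.5, 116.4]
tcp_rot: [-1.571, -0.003, -0.392]
contact_force: [0.2, -0.1, -1.8]
opening: 0.502
t 33.42 tcp [ 451.458 -199.528  116.36 ] rot deg [-89.988  -0.162 -22.45 ] F [ 0.201 -0.091 -1.766] op 0.502 qv 0.003
tool cm x 0.14 y 0.50 z -0.21
```

```bash
python3 -m crank '[[0,0,0,0,0.2,0,-0.4],[0,0,0,0,0.1,0,-0.4],[0,0,0,0,0,0,-0.4],[0,0,0,0,0,0,-0.4],[0,0,0,0,0,0,-0.4],[0,0,0,0,0,0,-0.4],[0,0,0,0,0,0,-0.4],[0,0,0,0,0,0,-0.4],[0,0,0,0,0.1,0,-0.4],[0,0,0,0,0.1,0,-0.4]]';python3 st.py 452 -202 111.4
```

```text
clock: 34.25
eef_pos: [451.9, -199.6, 111.4]
tcp_rot: [-1.571, -0.004, -0.392]
contact_force: [-1.2, 0.3, 13.0]
opening: 0.505
t 34.25 tcp [ 451.924 -199.604  111.356] rot deg [-89.987  -0.214 -22.441] F [-1.177  0.326 12.954] op 0.505 qv 0.015
tool cm x 0.10 y -0.00 z -0.22
```

On the floor (13 N, at the expected height). Release slowly.

```bash
python3 -m crank '[[0,0,0,0,0,0,-0.4],[0,0,0,0,0,0,0],[0,0,0,0,0,0,0.05],[0,0,0,0,0,0,0.1],[0,0,0,0,0,0,0.3],[0,0,0,0,0,0,0.6],[0,0,0,0,0,0,1],[0,0,0,0,0,0,1],[0,0,0,0,0,0,1],[0,0,0,0,-0.5,0,1]]'; python3 -m crank '[[0,0,0,0,-1,0,1],[0,0,0,0,-1.5,0,1],[0,0,0,0,-2,0,1],[0,0,0,0,-2.5,0,1],[0,0,0,0,-2.5,0,1],[0,0,0,0,-2.5,0,1],[0,0,0,0,-2.5,2,1],[0,0,0,0,-1,3,1],[0,0,0,0,0,3,1],[0,0,0,0,0,0,1]]';python3 -m crank '[[0,0,0,0,0,3,1],[0,-4,0,0,0,3,1],[0,-4,0,0,0,3,1],[0,-4,0,0,0,3,1],[0,-4,0,0,0,3,1],[0,-4,0,0,0,2,1],[0,0,0,0,0,0,1],[0,0,0,0,0,0,1],[0,0,0,0,0,0,1],[0,0,0,0,0,0,1]]'
python3 - <<'E'
from h import *
for n in("scene","side"):cv2.imwrite(f"pics/{n}19.png",cams.grab_frame(n))
a=cv2.resize(cv2.imread("pics/scene19.png")[100:235,190:320],None,fx=3,fy=3,interpolation=2)
b=cv2.resize(cv2.imread("pics/side19.png")[105:240,240:370],None,fx=3,fy=3,interpolation=2)
cv2.imwrite("pics/both19.png",np.hstack([a,b]))
E
```

```text
clock: 35.08
eef_pos: [452.1, -199.7, 116.3]
tcp_rot: [-1.571, -0.004, -0.392]
contact_force: [-0.3, -0.4, -0.7]
opening: 1.002
clock: 35.92
eef_pos: [482.4, -123.9, 288.6]
tcp_rot: [-1.569, -0.009, -0.396]
contact_force: [0.2, 0.2, 0.4]
opening: 1.001
clock: 36.75
eef_pos: [531.4, 44.2, 297.6]
tcp_rot: [-1.575, -0.018, -0.032]
contact_force: [0.1, 0.0, 0.0]
opening: 0.997
```

View pics/both19.png

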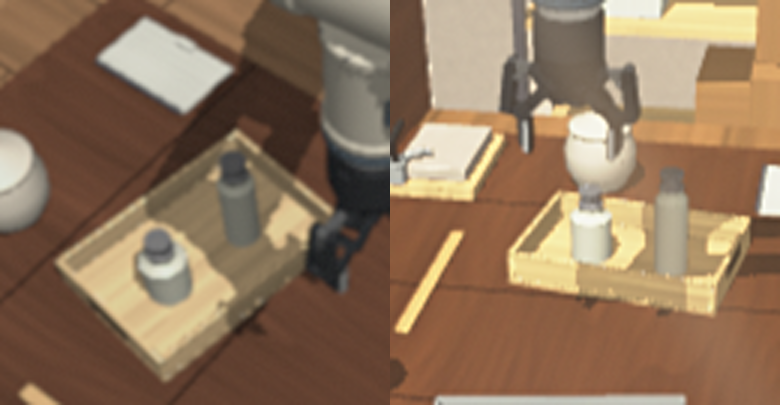

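View pics/scene19.png

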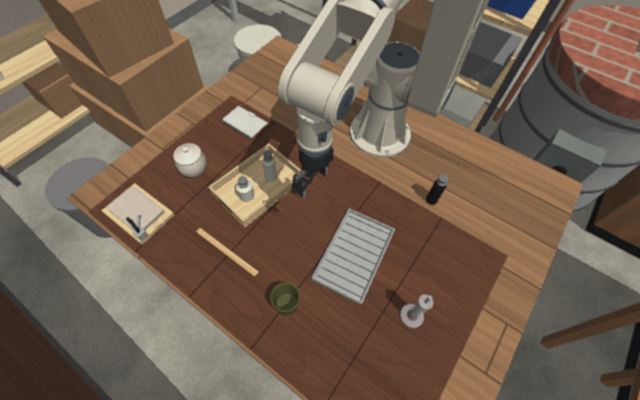

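Run:
```python
from h import *
S=cam("scene");D=cam("side")
for n,KV,(x0,y0,x1,y1) in(("scene",S,(225,140,285,210)),("side",D,(290,150,350,205))):
    a=cv2.imread(f"pics/{n}19.png")[y0:y1,x0:x1];a=cv2.resize(a,None,fx=7,fy=7,interpolation=2)
    for P in[(451.5,-199.6,169),(451.5,-199.6,183),(564.4,-218.5,126),(564.4,-218.5,140)]:
        q=(proj(KV,P)[0]-[x0,y0]+.5)*7;cv2.drawMarker(a,tuple(int(v) for v in q),(0,255,0) if P[2] in(169,126) else (0,0,255),0,12,1)
    cv2.imwrite(f"pics/{n}19z.png",a)
```

```text
(no output)
```

View pics/scene19z.png

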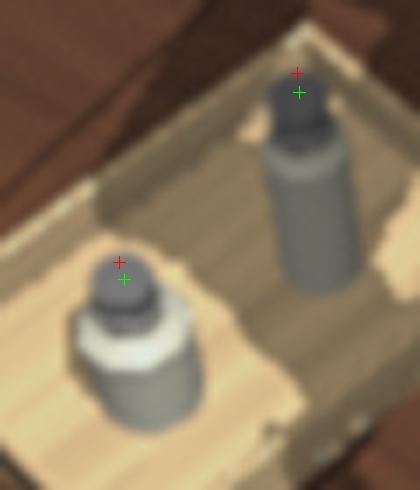

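View pics/side19z.png

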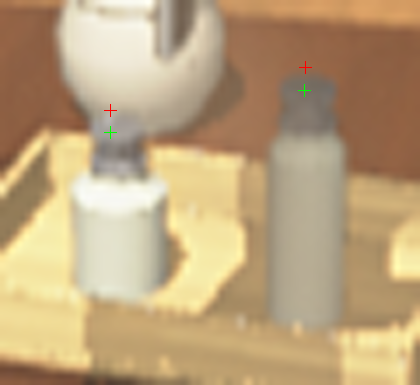

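Cap tops match the home heights (green marks). Handing in.

```bash
python3 st.py; python3 -c "
from rig import order
print(order.sign_off())"
```

```text
t 36.85 tcp [531.496  44.026 297.534] rot deg [-90.228  -1.007  -1.838] F [-0.705 -0.034 -0.178] op 0.998 qv 0.005
the job is handed in; nothing more can be done
None
```

I pressed both caps home in the tray, then moved the squat bottle and after it the tall one upright into the tote. I let go of each once it was standing on the floor. The job was handed in at about 37 s, with the arm clear of everything.

**Last checks:**
- **Caps:** both cap tops line up with their fully-down heights in the scene and side pictures. While pressing, the fingertips also stopped at the fully-down heights.
- **Placement:** both bottles stand upright in the tote. They met the floor at the expected height with about 13–16 N on the wrist.
- **Bystanders:** the jar, hydrometer, cup and stick look unmoved in the picture; I did not measure them.

**What did not go cleanly:**
- **Tall bottle leaned:** during its first press the arm drifted about 16 mm outward and tipped the bottle roughly 5°. I brought the arm back and the bottle settled upright in the tray. A side picture then suggested the cap was down only about 11 mm of 14. Pressing again found it already at home height, so I trusted the contact reading.
- **Higher press forces:** the confirming presses reached 42 N (tall) and 52 N (squat) through the fingertips. That is under the 120 N wrist limit, but above 40 N if that limit also counts the fingers.
- **Missed first grip:** the tall bottle's first grip did not close on it. It stayed standing in the tray and I gripped it again.

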